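Mix a sample bottle on the vortex mixer

ROBOT

A 6-joint arm with a two-finger parallel gripper is mounted at the origin on the work surface. World frame = base frame: x ahead of the robot, y to its left, z up, the work surface at z = 0. Lengths are in m, angles in rad, forces in N, time in s.
With the tool pointing down it reaches from about 0.25 to 0.8 m from the base axis. Payload 8.5 kg.
Tool frame: the origin (TCP) lies between the finger pads; the fingertips stand 8 mm ahead of it and the grasp point (between the pads) lies 11 mm behind it; z points along the fingers, y is the direction in which the jaws open and shut (so a half turn about z gives the same grasp; the last joint's range is limited). The gripper opens to 85 mm and grips with 20 to 120 N. Pads are 22 mm wide; open, the fingers measure 114 mm over their backs; the gripper's body (76 mm by 85 mm) begins 54 mm behind the grasp point. The pads swing forward as they close: fully open they stand 13 mm farther back than shut.
Start: joints at [1.299, 0.238, -0.013, 1.319, 0, 1.571], TCP at [0.141, 0.506, 0.239] pointing down, gripper open.
Joint ranges: [-2.66, 2.66], [-1.03, 1.9], [-1.14, 1.46], [-1.82, 2.27], [-1.45, 1.34], [-3.14, 3.14]. Speed limits (rad/s): [2.22, 2.22, 2.79, 3.14, 3.14, 3.14].

INTERFACE

Orientations are given as a unit quaternion [w, x, y, z].
In Python, from cell import manip, imaging gives the robot as it stands.
- The arm moves only by the shell command python3 -m pendant 'ROWS' [FORCE]. ROWS is JSON, a list of rows, each an object with "grip": the opening in per cent of the stroke, from 0 (shut) to 100 (fully open); "travel": the shift along the world's x, y, z in cm, a list of three; "twist": the turn about the world's z in degrees. A call has 1 to 10 rows; each row shifts and turns the pose as measured when the row begins; what a row does not reach is not made up. A row lasts 1/8 s, in which the tool goes at most 62.5 mm and 10.7 degrees, less where a joint would pass 70% of its speed; a pose out of reach is approached as far as the arm can. A call with a gripper value outside its range is refused whole. The fingers move at their own pace and stop on an object; FORCE is the grip in N (left out, the last holds). Time passes only in rows, so rows that do not move let the fingers close. It gives the time, the measured TCP pose, the force and the opening at its end, in the units of the state.
- manip.state(): the state, without advancing time (a new reading comes with each control period).
- imaging.grab_frame(name): name is "side" or "top" or "wrist"; returns (picture, depth): 384x512x3 uint8, red, green, blue; 384x512 float32, m along the optical axis (not along the pixel's ray), 0 where there is no reading.
- imaging.camera_model(name): a dict with "fx", "fy", "cx", "cy" (pixels), "k1" (the pictures are not rectified: a ray, as slopes to the right and down, at radius r is drawn at 1 + k1 r^2 times it, then the intrinsics apply), "rvec" (rotation vector, rad) and "tvec" (3), from world to camera coordinates, as OpenCV has them. Camera axes: x right, y down, z forward; pixel columns grow to the right and rows downward; lengths in m; the calibration is good to about 2 mm. A picture is of the moment at which its call begins: read the wrist's pose just before it. camera_model takes no time and is no camera call; for the wrist camera it gives the pose at the moment of the call.
- manip.hand_in(): hands the job in, once; it reports no verdict.
The state is a dict: "t": time; "joints": joint angles; "joint_velocities": joint speeds; "joint_efforts": joint torques, N m; "position": TCP position; "tcp_rot": TCP orientation; "ft_force": force on the tool from outside, world axes, zero at the start; "wrist_torque": the same for the moment, N m; "finger_gap": opening from 0.0 (shut) to 1.0 (fully open).
Only numpy, scipy, OpenCV 4.12 (cv2) and the standard library are available. Lean on these libraries where they do the work, as an engineer would, in place of code of your own. Each camera call takes 0.05 s, during which the arm holds its last target. There are 200 camera calls.

TASK

Mix the tall white sample bottle: holding it upright, press its base down on the middle of the vortex mixer's round rubber pad until the sprung pad is fully depressed, and keep it there for a good second. Then set the bottle down, not drop it, upright in the empty half of the two-part metal tray and let go.

Things in the scene. Friction and masses are not known exactly. Their poses are not given: they have to be found in the camera images.
- bottle: Tallest of three loose white plastic containers with blue screw caps in mid-bench (the others: one as wide but 66 mm tall, and a squat jar 64 mm wide, 56 mm tall). Round, 44 mm across, 104 mm tall with cap (36 mm across, top 15 mm), about 0.15 kg; straight side wall up to 80 mm, best gripped about 60 mm above the base. Origin: centre of its underside, z up its axis. Starts upright.
- pad_top (a point): Centre of the upper face of the vortex mixer's flat round black rubber pad, 76 mm across, on top of the white box-shaped mixer (160 x 130 mm, fixed to the bench) that stands left or right of the bottles. 130 mm above the bench when up; the point sinks with the pad.
- mixer_head (a joint): How far the pad is pressed straight down, in m: 0 up, 0.008 fully depressed (firm stop). A spring pushes it back up: it starts to give at about 3 N and is fully down at about 10 N; the bottle's own weight does not press it.
- empty_bay (a point): Centre of the floor of the empty half of the fixed aluminium tray (200 x 130 x 22 mm, floor and walls 5 mm, a divider across mid-length), on the other side of the bottles from the mixer. The half is 92 mm (point x) by 120 mm (point y) inside; walls and divider rise 17 mm above this point; the other half (towards +x) holds two vials 38 mm tall.
There are look-alikes about, which are no part of the job. Of the things shaped like the part that bears empty_bay, the aluminium one is meant. What is shaped like the bottle but purple is not meant.

How it is judged:
On the way, in this order (a step that is already met when the one before it is completed fails the run):
1. the gripped bottle, upright and over the middle of the pad, holds the pad fully depressed for 0.6 s (value of joint mixer_head above 0.0065 m and horizontal distance between bottle and pad_top below 0.02 m and distance between bottle and pad_top below 0.023 m and angle between bottle's own z axis and vertical below 0.18 rad and contact force between the fingers and bottle above 1 N), for 0.6 s.
2. the bottle is brought down to the floor of the empty half of the tray (within 15 mm) while still in the gripper (z of bottle in the frame of empty_bay below 0.015 m and horizontal distance between bottle and empty_bay below 0.05 m and contact force between the fingers and bottle above 0.5 N), for 0.05 s.
At the end, for the whole second after the job is handed in: The bottle stands upright (within 6 degrees) and still on the floor of the tray's empty half, wholly inside it (base within 30 mm of the half's centre along x and 45 mm along y, within 6 mm of the floor), and the mixer's pad is up again (within 2 mm) (x of bottle in the frame of empty_bay between -0.03 and 0.03 m and y of bottle in the frame of empty_bay between -0.045 and 0.045 m and z of bottle in the frame of empty_bay below 0.006 m and angle between bottle's own z axis and vertical below 0.1 rad and linear speed of bottle below 0.02 m/s and value of joint mixer_head below 0.002 m); the robot touches nothing.
It also fails if it takes over 48 s, if anything falls off the work surface, if the arm or the gripper's body presses on something with over 40 N, if the wrist force passes 120 N, or if a joint passes its speed limit or range.

## Working session

There is one attempt and no reset: what is moved stays moved. The work goes in short steps, Python scripts to look and compute and a shell command to move; the robot and the scene stay as the last step left them, time stands still between calls to the robot, and variables do not carry over. Pictures are saved under pics/ and viewed, about 8 in all and at most 12, crops included, and the job is handed in when it is done.

```bash
mkdir -p pics
cat > h.py <<'E'
from cell import manip, imaging
import numpy as np, cv2
def model(n):
    m=imaging.camera_model(n); K=np.array([[m['fx'],0,m['cx']],[0,m['fy'],m['cy']],[0,0,1.]])
    D=np.array([m['k1'],0,0,0,0]); R=cv2.Rodrigues(np.array(m['rvec'],float))[0]; return K,D,R,np.array(m['tvec'],float)
def ray(n,uv):
    K,D,R,t=model(n); p=cv2.undistortPoints(np.array([[uv]],float),K,D)[0,0]
    return -R.T@t, R.T@np.array([p[0],p[1],1.])
def at_z(n,uv,z):
    o,d=ray(n,uv); return o+d*(z-o[2])/d[2]
def at_depth(n,uv,dep):
    o,d=ray(n,uv); return o+d*dep
def save(n,f):
    im,dp=imaging.grab_frame(n); cv2.imwrite(f'pics/{f}.png',im[:,:,::-1]); np.save(f'pics/{f}.npy',dp); return im,dp
E
python3 - <<'E'
from h import *
for n in('top','side'):
    im,d=save(n,n+'0'); 
a=cv2.imread('pics/top0.png');cv2.imwrite('pics/top0b.png',cv2.resize(a,(800,600)))
print(manip.state())
E
```

```text
{'t': 0.1, 'joints': array([ 1.29900612e+00,  2.38721073e-01, -1.41314196e-02,  1.31920741e+00,
       -1.72510268e-05,  1.57082271e+00]), 'joint_velocities': array([-9.28154719e-04, -6.33425368e-04,  2.40793610e-03, -2.35896295e-04,
        8.55466936e-04, -2.24951904e-05]), 'joint_efforts': array([-9.25353379e-04, -5.39721000e+01,  3.46997917e+01,  1.34631491e-02,
       -8.49875869e-05, -1.12342285e-06]), 'position': array([0.14085132, 0.50539229, 0.23875676]), 'tcp_rot': array([-7.70387770e-05,  1.35490253e-01,  9.90778478e-01, -6.27133947e-04]), 'ft_force': array([-0.15821559,  0.04312132,  0.01224851]), 'wrist_torque': array([0.00191468, 0.01332543, 0.01007623]), 'finger_gap': 1.0069805775166367}
```

View pics/top0b.png

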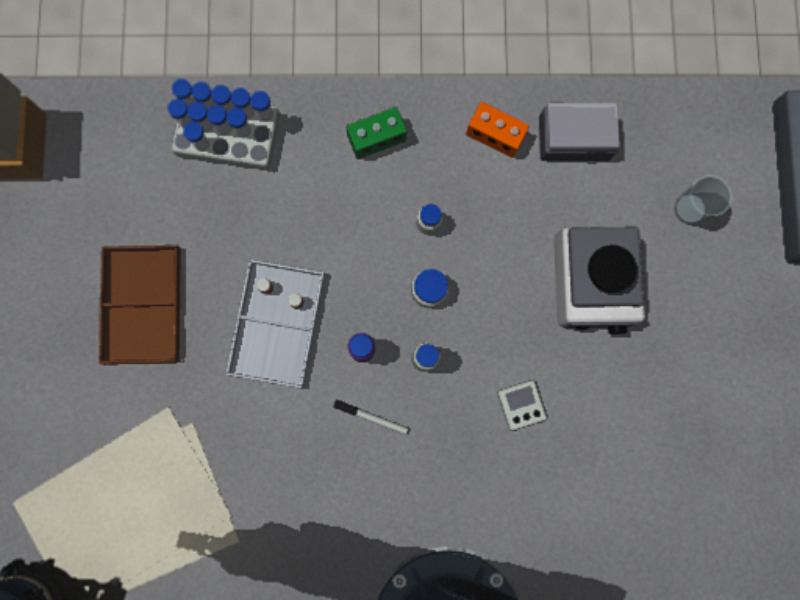

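View pics/side0.png

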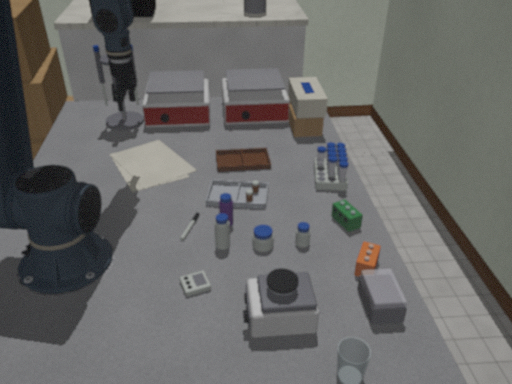

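The top view (800x600) shows:
- The tall bottle's cap is at (427,356), and the side view confirms it as tall at (222,218).
- The purple look-alike is at (361,347).
- The pad is at (613,269).
- The aluminium tray's empty half has corners near (240,318), (312,328), (302,387) and (227,377).

Run:
```python
from h import *
np.set_printoptions(precision=4,suppress=True)
im=cv2.imread('pics/top0.png'); d=np.load('pics/top0.npy')
s=.64
def P(u,v,z=None):
    uv=((u+.5)*s-.5,(v+.5)*s-.5); q=at_depth('top',uv,d[int(round(uv[1])),int(round(uv[0]))]) 
    return q if z is None else (at_z('top',uv,z),q[2])
for k,u,v,z in [('bottle',427,356,.104),('purple',361,347,.104),('jar',431,287,.056),('short',430,216,.066),('pad',613,269,.13),
 ('t1',251,262,.022),('t2',324,271,.022),('t3',302,387,.022),('t4',227,377,.022),('divL',239,318,.022),('divR',312,328,.022),('bayfloor',270,352,.005)]: print(k,P(u,v,z))
# centroid blue cap near bottle, dark pad
hsv=cv2.cvtColor(im,cv2.COLOR_BGR2HSV)
m=(hsv[...,0]>100)&(hsv[...,0]<125)&(hsv[...,1]>150); vv,uu=np.nonzero(m[212:240,262:286]); print('cap',at_z('top',(uu.mean()+262,vv.mean()+212),.104),uu.size)
g=im.max(2)<35; sub=g[150:195,370:412]; vv,uu=np.nonzero(sub); print('pad',at_z('top',(uu.mean()+370,vv.mean()+150),.13),uu.size)
# pad via depth
K,D,R,t=model('top'); uv=np.indices(d.shape)[::-1].reshape(2,-1).T.astype(float)
p=cv2.undistortPoints(uv[:,None],K,D)[:,0]; X=(np.c_[p,np.ones(len(p))]*d.reshape(-1,1)-t)@R
z=X[:,2].reshape(d.shape); mm=np.zeros_like(g); mm[150:195,370:412]=1; mm&=(z>.122)&(z<.14); print('padd',X[mm.ravel()].mean(0),mm.sum(), np.ptp(X[mm.ravel()],axis=0))
```

```text
bottle (array([0.4389, 0.0334, 0.104 ]), np.float64(0.10595827060690644))
purple (array([0.4538, 0.1371, 0.104 ]), np.float64(0.10730813440996823))
jar (array([0.5558, 0.022 , 0.056 ]), np.float64(0.06029346159015181))
short (array([0.674 , 0.0224, 0.066 ]), np.float64(0.06555993939340765))
pad (array([ 0.5716, -0.2595,  0.13  ]), np.float64(0.1265317509753281))
t1 (array([0.606 , 0.3263, 0.022 ]), np.float64(0.021695301520982868))
t2 (array([0.5896, 0.2018, 0.022 ]), np.float64(-0.0012958982856383638))
t3 (array([0.3936, 0.2377, 0.022 ]), np.float64(0.013921810181844796))
t4 (array([0.4111, 0.363 , 0.022 ]), np.float64(0.0026481937180855564))
divL (array([0.51  , 0.3449, 0.022 ]), np.float64(0.020907132120580263))
divR (array([0.4923, 0.2216, 0.022 ]), np.float64(0.017209769846029177))
bayfloor (array([0.4534, 0.2942, 0.005 ]), np.float64(0.007979325385756741))
cap [0.4401 0.0327 0.104 ] 156
pad [ 0.5717 -0.2584  0.13  ] 742
padd [ 0.5727 -0.2587  0.1305] 751 [0.0732 0.075  0.0154]
```

```bash
python3 -m pendant '[{"grip":100,"travel":[2.5,-4,0],"twist":0},{"grip":100,"travel":[3,-4.5,0],"twist":0},{"grip":100,"travel":[3,-4.5,0],"twist":0},{"grip":100,"travel":[3,-4.5,0],"twist":0},{"grip":100,"travel":[3,-4.5,0],"twist":0},{"grip":100,"travel":[3,-4.5,0],"twist":0},{"grip":100,"travel":[3,-4.5,0],"twist":0},{"grip":100,"travel":[3,-4.5,0],"twist":0},{"grip":100,"travel":[3,-4.5,0],"twist":0},{"grip":100,"travel":[0,0,0],"twist":0}]' 30
python3 - <<'E'
from h import *
s=manip.state(); print(s['joints'],s['position'],s['tcp_rot'])
im,d=save('wrist','w0');
E
```

```text
t: 1.35
position: [0.4107, 0.0916, 0.2359]
tcp_rot: [-0.0, 0.134, 0.991, -0.002]
ft_force: [-0.1, 0.4, -0.6]
finger_gap: 0.999
[ 0.22192697  0.06213195 -0.23698625  1.27339525 -0.00333536  0.49142845] [0.41066423 0.0916421  0.23593644] [-2.22234030e-04  1.34341663e-01  9.90933297e-01 -1.86249574e-03]
```

View pics/w0.png

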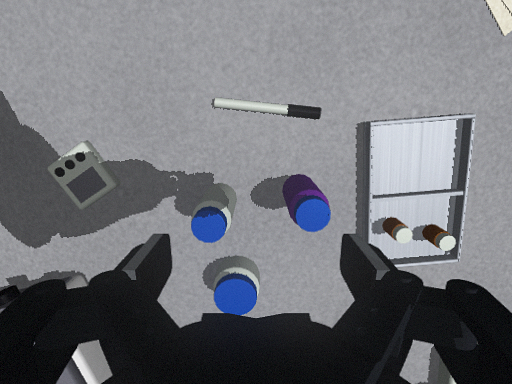

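The wrist view shows the tall bottle's cap at (209,224), the purple one at (312,213) and the jar at (236,295). The empty bay's inner corners are near (371,122), (460,118), (458,190) and (371,195).

Run:
```python
from h import *
im=cv2.imread('pics/w0.png'); hsv=cv2.cvtColor(im,cv2.COLOR_BGR2HSV)
m=(hsv[...,0]>100)&(hsv[...,0]<125)&(hsv[...,1]>180)&(hsv[...,2]>120); vv,uu=np.nonzero(m[200:245,188:232]); c=(uu.mean()+188,vv.mean()+200)
print(c,uu.size,at_z('wrist',c,.104),np.load('pics/w0.npy')[224,209],at_depth('wrist',c,np.load('pics/w0.npy')[224,209]))
print(np.mean([at_z('wrist',p,.022) for p in [(371,122),(460,118),(461,192),(371,197)]],axis=0))
```

```text
(np.float64(208.3768308921438), np.float64(227.47003994673767)) 751 [0.44016439 0.03417036 0.104     ] 0.28587377 [0.43995632 0.03434094 0.10460321]
[0.44920273 0.28912855 0.022     ]
```

```bash
python3 -m pendant '[{"grip":100,"travel":[1.5,-3,0],"twist":0},{"grip":100,"travel":[1.5,-2.8,0],"twist":0},{"grip":100,"travel":[0,0,0],"twist":0},{"grip":100,"travel":[0,0,-4],"twist":0},{"grip":100,"travel":[0,0,-3],"twist":0},{"grip":100,"travel":[0,0,0],"twist":0}]'
```

```text
t: 2.15
position: [0.437, 0.0401, 0.1642]
tcp_rot: [-0.002, 0.13, 0.992, -0.001]
ft_force: [0.0, 0.3, 0.5]
finger_gap: 1.0
```

```bash
python3 -m pendant '[{"grip":100,"travel":[0.35,-0.7,0],"twist":0},{"grip":100,"travel":[0,0,-3],"twist":0},{"grip":100,"travel":[0,0,-3],"twist":0},{"grip":100,"travel":[0,0,-3],"twist":0},{"grip":100,"travel":[0,0,-2],"twist":0},{"grip":100,"travel":[0,0,-0.5],"twist":0},{"grip":100,"travel":[0,0,0],"twist":0}]'
```

```text
t: 3.02
position: [0.4474, 0.0348, 0.0551]
tcp_rot: [0.005, 0.128, 0.992, 0.001]
ft_force: [0.5, -0.3, 0.1]
finger_gap: 0.999
```

```bash
python3 -m pendant '[{"grip":100,"travel":[-0.7,-0.1,-0.6],"twist":0},{"grip":100,"travel":[0,0,0],"twist":0},{"grip":40,"travel":[0,0,0],"twist":0},{"grip":30,"travel":[0,0,0],"twist":0},{"grip":30,"travel":[0,0,0],"twist":0},{"grip":30,"travel":[0,0,0],"twist":0},{"grip":30,"travel":[0,0,0],"twist":0},{"grip":30,"travel":[0,0,0],"twist":0}]' 40
```

```text
t: 4.03
position: [0.4416, 0.0338, 0.0513]
tcp_rot: [0.007, 0.128, 0.992, 0.001]
ft_force: [0.0, -1.0, 0.4]
finger_gap: 0.504
```

```bash
python3 -m pendant '[{"grip":30,"travel":[0,0,1],"twist":0},{"grip":30,"travel":[0,0,3],"twist":0},{"grip":30,"travel":[0,0,4],"twist":0},{"grip":30,"travel":[0,0,4],"twist":0},{"grip":30,"travel":[0,0,4],"twist":0},{"grip":30,"travel":[0,0,2],"twist":0},{"grip":30,"travel":[0,0,0],"twist":0}]'
```

```text
t: 4.9
position: [0.4397, 0.0338, 0.2398]
tcp_rot: [0.007, 0.127, 0.992, 0.001]
ft_force: [0.8, 0.2, -1.7]
finger_gap: 0.506
```

Run:
```python
from h import *
im,d=save('side','s1');cv2.imwrite('pics/s1b.png',cv2.resize(cv2.imread('pics/s1.png')[100:340,150:400],None,fx=2.4,fy=2.4,interpolation=2)); print(manip.state()['position'])
```

```text
[0.43927847 0.03376713 0.23891474]
```

View pics/s1b.png

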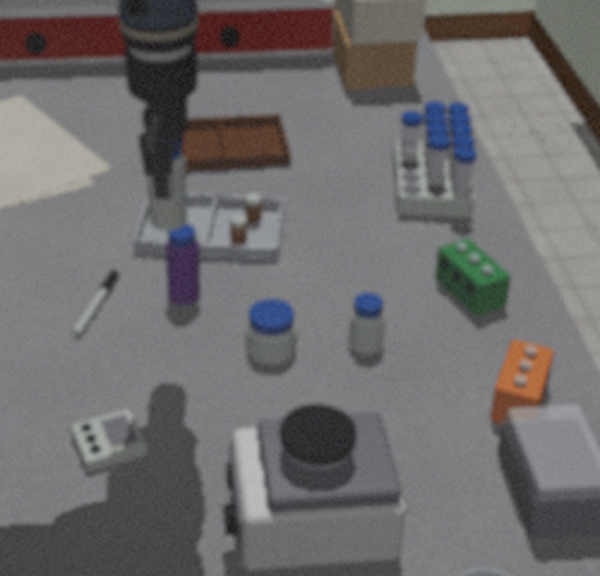

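The bottle is lifted and upright in the gripper (near (168,190) in the crop), and the other containers haven't moved. Next I'll carry it to the pad.

```bash
python3 -m pendant '[{"grip":30,"travel":[1.1,-2.5,0],"twist":0},{"grip":30,"travel":[1.6,-3.6,0],"twist":0},{"grip":30,"travel":[1.7,-3.6,0],"twist":0},{"grip":30,"travel":[1.7,-3.6,0],"twist":0},{"grip":30,"travel":[1.7,-3.6,0],"twist":0},{"grip":30,"travel":[1.7,-3.6,0],"twist":0},{"grip":30,"travel":[1.7,-3.6,0],"twist":0},{"grip":30,"travel":[1.7,-3.6,0],"twist":0},{"grip":30,"travel":[0.6,-1.4,0],"twist":0},{"grip":30,"travel":[0,0,0],"twist":0}]'; python3 -c "
from h import *
print(manip.state()['joints'],manip.state()['position'])"
```

```text
t: 6.2
position: [0.5713, -0.2647, 0.2239]
tcp_rot: [-0.004, 0.126, 0.992, 0.003]
ft_force: [0.3, -0.5, -1.4]
finger_gap: 0.507
[-0.43594175  0.43359441  0.23665488  1.38360424  0.00422937 -0.18259127] [ 0.57129538 -0.2647337   0.22394714]
```

```bash
python3 -m pendant '[{"grip":30,"travel":[0.2,0.6,-1.0],"twist":0},{"grip":30,"travel":[0,0,-1.5],"twist":0},{"grip":30,"travel":[0,0,-0.8],"twist":0},{"grip":30,"travel":[0,0,0],"twist":0},{"grip":30,"travel":[0,0,0],"twist":0}]'
python3 - <<'E'
from h import *
save('side','s2');a=cv2.imread('pics/s2.png')[180:350,210:350];cv2.imwrite('pics/s2b.png',cv2.resize(a,None,fx=3.5,fy=3.5,interpolation=2))
save('wrist','w2')
E
```

```text
t: 6.82
position: [0.5719, -0.2543, 0.1882]
tcp_rot: [-0.005, 0.125, 0.992, 0.004]
ft_force: [-0.1, -0.2, -1.0]
finger_gap: 0.502
```

View pics/s2b.png

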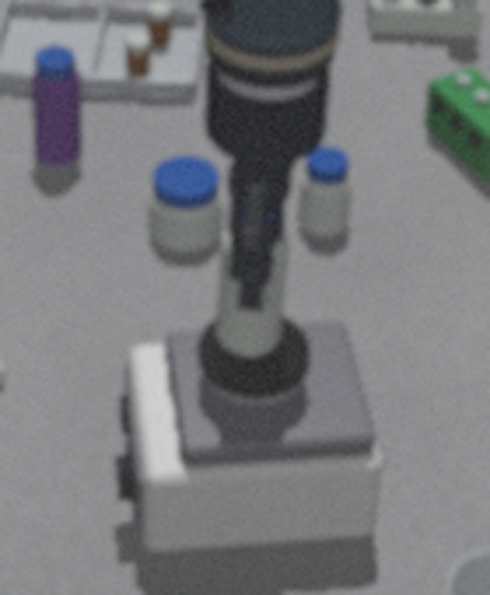

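The bottle is upright a few mm above the pad (base at (250,340), pad centre at (254,355)). I'll correct y slightly and press.

```bash
python3 -m pendant '[{"grip":30,"travel":[0.1,-0.4,-0.3],"twist":0},{"grip":30,"travel":[0,0,-0.5],"twist":0},{"grip":30,"travel":[0,0,-0.4],"twist":0},{"grip":30,"travel":[0,0,0],"twist":0}]' 60
```

```text
t: 7.42
position: [0.5736, -0.2593, 0.1773]
tcp_rot: [-0.004, 0.125, 0.992, 0.004]
ft_force: [-2.4, 0.8, 5.3]
finger_gap: 0.502
```

```bash
python3 -m pendant '[{"grip":30,"travel":[0,0,-0.4],"twist":0},{"grip":30,"travel":[0,0,-0.4],"twist":0},{"grip":30,"travel":[0,0,-0.3],"twist":0}]'
```

```text
t: 7.8
position: [0.5738, -0.2593, 0.1734]
tcp_rot: [-0.0, 0.125, 0.992, 0.003]
ft_force: [-8.1, 3.4, 24.9]
finger_gap: 0.499
```

```bash
python3 -m pendant '[{"grip":30,"travel":[0,0,-0.3],"twist":0},{"grip":30,"travel":[0,0,-0.3],"twist":0},{"grip":30,"travel":[0,0,-0.3],"twist":0}]'; python3 -m pendant '[{"grip":30,"travel":[0,0,-0.3],"twist":0},{"grip":30,"travel":[0,0,-0.3],"twist":0},{"grip":30,"travel":[0,0,-0.3],"twist":0},{"grip":30,"travel":[0,0,-0.3],"twist":0},{"grip":30,"travel":[0,0,-0.3],"twist":0},{"grip":30,"travel":[0,0,-0.3],"twist":0}]';python3 - <<'E'
from h import *
save('side','s3');a=cv2.imread('pics/s3.png')[180:350,210:350];cv2.imwrite('pics/s3b.png',cv2.resize(a,None,fx=3.5,fy=3.5,interpolation=2))
E
```

```text
t: 8.18
position: [0.5733, -0.2591, 0.1733]
tcp_rot: [0.004, 0.125, 0.992, 0.002]
ft_force: [-7.3, 2.8, 23.8]
finger_gap: 0.5
t: 8.93
position: [0.5728, -0.2589, 0.1732]
tcp_rot: [0.012, 0.125, 0.992, -0.0]
ft_force: [-7.4, 3.4, 24.1]
finger_gap: 0.501
```

View pics/s3b.png

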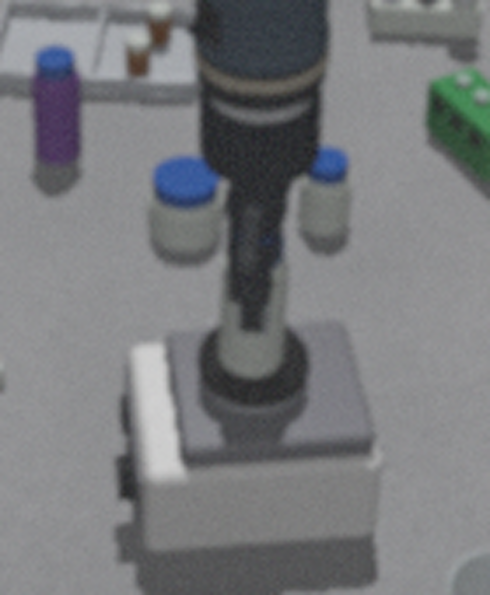

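The pad is down: base at (252,365), with the pad visibly lower. The TCP held at 0.173 with about 25 N for 1.1 s. Now I'll lift off and carry the bottle to the tray.

```bash
python3 -m pendant '[{"grip":30,"travel":[0,0,-0.3],"twist":0},{"grip":30,"travel":[0,0,1],"twist":0},{"grip":30,"travel":[0,0,2],"twist":0},{"grip":30,"travel":[0,0,3],"twist":0},{"grip":30,"travel":[0,0,1],"twist":0},{"grip":30,"travel":[-0.5,2.5,0],"twist":0},{"grip":30,"travel":[-0.8,4,0],"twist":0},{"grip":30,"travel":[-1,4.5,0],"twist":0},{"grip":30,"travel":[-1,4.5,0],"twist":0},{"grip":30,"travel":[-1,4.5,0],"twist":0}]'; python3 -m pendant '[{"grip":30,"travel":[-1,4.5,0],"twist":0},{"grip":30,"travel":[-1,4.5,0],"twist":0},{"grip":30,"travel":[-1,4.5,0],"twist":0},{"grip":30,"travel":[-1,4.5,0],"twist":0}]'
```

```text
t: 10.22
position: [0.5272, -0.0563, 0.2399]
tcp_rot: [0.011, 0.128, 0.992, -0.0]
ft_force: [0.1, 0.4, -1.0]
finger_gap: 0.5
t: 10.72
position: [0.4842, 0.1291, 0.2365]
tcp_rot: [0.009, 0.128, 0.992, -0.001]
ft_force: [1.5, -0.5, -1.7]
finger_gap: 0.502
```

```bash
python3 -m pendant '[{"grip":30,"travel":[-0.8,4,0],"twist":0},{"grip":30,"travel":[-0.8,4,0],"twist":0},{"grip":30,"travel":[-0.7,4,0],"twist":0},{"grip":30,"travel":[-0.4,2,0],"twist":0},{"grip":30,"travel":[0,0,0],"twist":0},{"grip":30,"travel":[0,0,0],"twist":0}]'
```

```text
t: 11.48
position: [0.4534, 0.2755, 0.2313]
tcp_rot: [0.007, 0.126, 0.992, -0.003]
ft_force: [0.1, -0.1, -1.2]
finger_gap: 0.504
```

```bash
python3 -m pendant '[{"grip":30,"travel":[-0.2,1.5,-2],"twist":0},{"grip":30,"travel":[0,0,-4],"twist":0},{"grip":30,"travel":[0,0,-4],"twist":0},{"grip":30,"travel":[0,0,-3],"twist":0},{"grip":30,"travel":[0,0,-1],"twist":0},{"grip":30,"travel":[0,0,0],"twist":0}]'
python3 - <<'E'
from h import *
for n in('side','top'): save(n,n+'4')
a=cv2.imread('pics/side4.png')[130:230,180:290];b=cv2.imread('pics/top4.png')[155:255,135:245]
cv2.imwrite('pics/p4.png',cv2.resize(np.hstack([a,b]),None,fx=3.6,fy=3.6,interpolation=2))
E
```

```text
t: 12.22
position: [0.4533, 0.2852, 0.0883]
tcp_rot: [0.008, 0.13, 0.992, -0.002]
ft_force: [0.5, 0.5, -0.6]
finger_gap: 0.503
```

View pics/p4.png

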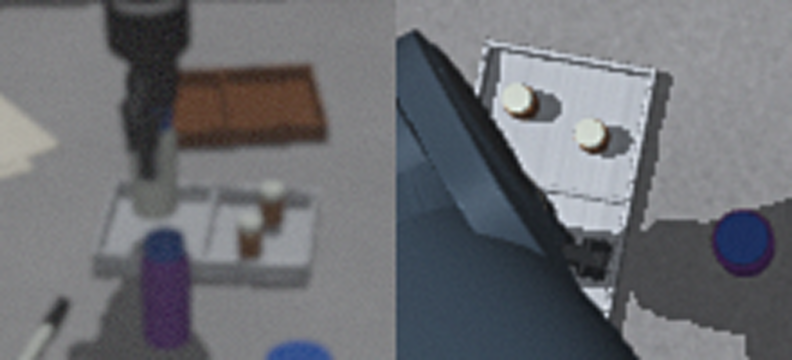

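The bottle is above the empty half, with its base at (155,212) in the left crop and the bay centre at about (155,238). I'll lower it gently.

```bash
python3 -m pendant '[{"grip":30,"travel":[-0.2,0.4,-1],"twist":0},{"grip":30,"travel":[0,0,-1],"twist":0},{"grip":30,"travel":[0,0,-0.5],"twist":0},{"grip":30,"travel":[0,0,-0.3],"twist":0},{"grip":30,"travel":[0,0,0],"twist":0}]'
```

```text
t: 12.95
position: [0.4528, 0.291, 0.0613]
tcp_rot: [0.01, 0.129, 0.992, -0.001]
ft_force: [-0.4, -0.0, -1.2]
finger_gap: 0.501
```

```bash
python3 -m pendant '[{"grip":30,"travel":[0,0,-0.3],"twist":0},{"grip":30,"travel":[0,0,-0.3],"twist":0},{"grip":30,"travel":[0,0,0],"twist":0},{"grip":30,"travel":[0,0,0],"twist":0}]'
```

```text
t: 13.45
position: [0.4537, 0.2911, 0.0566]
tcp_rot: [0.011, 0.13, 0.992, 0.0]
ft_force: [-0.5, -0.1, -1.8]
finger_gap: 0.499
```

```bash
python3 -m pendant '[{"grip":30,"travel":[0,0,-0.2],"twist":0},{"grip":30,"travel":[0,0,-0.2],"twist":0}]'
```

```text
t: 13.7
position: [0.4543, 0.291, 0.0563]
tcp_rot: [0.013, 0.13, 0.991, 0.001]
ft_force: [-9.0, -5.5, 31.0]
finger_gap: 0.5
```

The bottle is on the floor. I'll relax the load, open gently and retreat.

```bash
python3 -m pendant '[{"grip":30,"travel":[0,0,0.1],"twist":0},{"grip":30,"travel":[0,0,0],"twist":0}]' 20; python3 -m pendant '[{"grip":55,"travel":[0,0,0],"twist":0},{"grip":65,"travel":[0,0,0],"twist":0},{"grip":80,"travel":[0,0,0],"twist":0},{"grip":90,"travel":[0,0,0],"twist":0},{"grip":90,"travel":[0,0,0],"twist":0}]'
python3 - <<'E'
from h import *
save('side','s5');a=cv2.imread('pics/s5.png')[130:230,180:290]
cv2.imwrite('pics/p5.png',cv2.resize(a,None,fx=5,fy=5,interpolation=2))
E
```

```text
t: 13.95
position: [0.4545, 0.291, 0.0578]
tcp_rot: [0.013, 0.13, 0.991, 0.001]
ft_force: [-0.1, -0.4, -0.6]
finger_gap: 0.503
t: 14.58
position: [0.4544, 0.291, 0.0569]
tcp_rot: [0.013, 0.13, 0.991, 0.001]
ft_force: [0.7, 0.4, 0.1]
finger_gap: 0.9
```

View pics/p5.png

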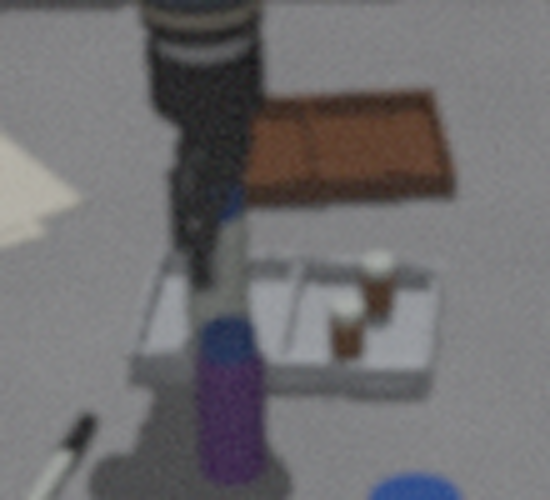

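The bottle stands upright in the empty half (about (220,270)), and the fingers are open. I'll go straight up.

```bash
python3 -m pendant '[{"grip":90,"travel":[0,0,1],"twist":0},{"grip":90,"travel":[0,0,3],"twist":0},{"grip":90,"travel":[0,0,4],"twist":0},{"grip":90,"travel":[0,0,4],"twist":0},{"grip":90,"travel":[0,0,4],"twist":0},{"grip":90,"travel":[-1,-3,3],"twist":0},{"grip":90,"travel":[-2,-5,0],"twist":0},{"grip":90,"travel":[-1,-5,0],"twist":0},{"grip":90,"travel":[0,-4,0],"twist":0},{"grip":90,"travel":[0,0,0],"twist":0}]'; python3 -m pendant '[{"grip":90,"travel":[0,-5,0],"twist":0},{"grip":90,"travel":[0,-4,0],"twist":0},{"grip":90,"travel":[0,0,0],"twist":0},{"grip":90,"travel":[0,0,0],"twist":0}]'
python3 - <<'E'
from h import *
for n in('side','top'): im,d=save(n,n+'6')
im=cv2.imread('pics/top6.png');hsv=cv2.cvtColor(im,cv2.COLOR_BGR2HSV)
m=(hsv[...,0]>100)&(hsv[...,0]<125)&(hsv[...,1]>150); vv,uu=np.nonzero(m[190:255,140:212]); c=(uu.mean()+140,vv.mean()+190)
print(c,uu.size,at_z('top',c,.109),at_depth('top',c,d[int(c[1]),int(c[0])]),'pad z',at_depth('top',(392,172),d[172,392]))
a=cv2.imread('pics/side6.png')[130:290,180:330];b=im[130:290,130:280]
cv2.imwrite('pics/p6.png',cv2.resize(np.hstack([a,b]),None,fx=2.6,fy=2.6,interpolation=2))
E
```

```text
t: 15.88
position: [0.412, 0.1166, 0.2601]
tcp_rot: [0.016, 0.129, 0.992, 0.002]
ft_force: [-0.4, 0.1, 0.2]
finger_gap: 0.897
t: 16.38
position: [0.413, 0.0268, 0.2622]
tcp_rot: [0.018, 0.128, 0.992, 0.003]
ft_force: [0.5, 0.1, 0.7]
finger_gap: 0.899
(np.float64(168.3974358974359), np.float64(222.08333333333334)) 156 [0.4540625  0.28982478 0.109     ] [0.45409105 0.28988513 0.10860067] pad z [ 0.57125651 -0.2586771   0.13163303]
```

View pics/p6.png

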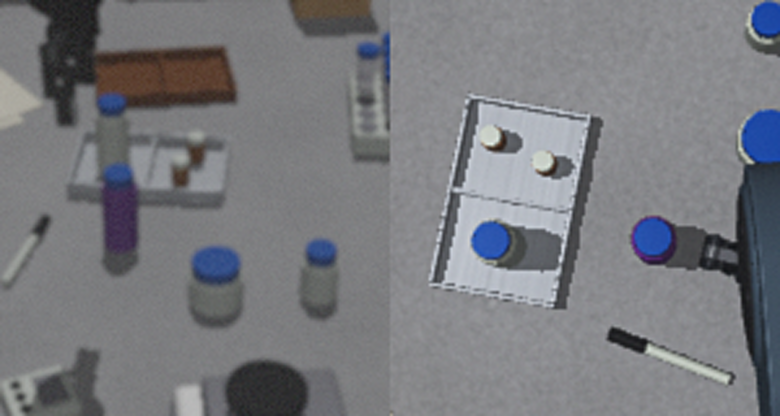

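The bottle stands upright in the empty bay (cap at (492,241) in the right crop). It is about 4 mm from the bay centre, with its top at 0.109 m. The pad is back up at 0.13 m and the robot is clear, so I'm handing in.

```bash
python3 -c "
from cell import manip
print(manip.hand_in())"
```

```text
the job is handed in; nothing more can be done
None
```

I mixed the tall white bottle on the vortex mixer, set it down in the empty half of the aluminium tray, and handed the job in at about 16.5 s of the 48 s allowed. The hand-in gives no verdict, so the checks below are my own.

- **Mixing:** The bottle pressed the pad down about 8 mm and held it there for at least 1.1 s. The wrist read about 25 N, well over the 10 N the pad needs, and the tool's height showed no slip in the grip.
- **Setting down:** I lowered the bottle to the tray floor while still gripping it. Contact peaked at about 31 N on the wrist, firmer than I intended but within the limits. I eased that off before opening the fingers.
- **Last look:** The bottle stands upright about 4 mm from the bay's centre, with its top at 0.109 m as expected. The pad is back up, reading 0.131 m against a nominal 0.130 m. The arm is clear, and none of the nearby items appear to have been moved.

No check failed. The two measurements of the bay's centre differed by about 4 mm, and I aimed between them.

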